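# Fill the bottle rack and thread its retaining rod

## Task

First stand the two small blue-capped bottles from the worktop upright in the two empty pockets of the white bottle rack, setting them down gently, so that all three bottles form a neat row. Then take the retaining rod by its orange grip and thread it through the brass bushing on the rack's right end and on through the one on its left end, until the tip and its black band both stick out clear of the far bushing, with the orange grip staying outside the near one. Finish while still holding the rod there (a colleague will clip the tip); do not drop or knock over bottles and leave the flask, timer and tape where they are.

Things in the scene. Friction and masses are not known exactly. Their poses are not given: they have to be found in the camera images.
- bottle_rack: Fixed white bottle rack with grey end plates, 190 (y) x 97 (x) x 76 mm high; origin at its centre on the worktop, x away from the robot, y along the row to the left, z up. Three open pockets 54 x 54 mm, 58 mm apart, floor 10 mm up, rims and dividers 4-6 mm thick up to 23 mm. End plates 10 mm thick at y = -95..-85 and 85..95, x = -64..33 mm, each with a brass bushing; both share one level axis along y.
- pocket_right (a point): Right-hand (rack y = -58 mm) empty pocket: centre of one of the three square pockets of the rack, on the pocket floor (10 mm above the worktop).
- pocket_middle (a point): Middle (rack y = 0) empty pocket: centre of one of the three square pockets of the rack, on the pocket floor (10 mm above the worktop).
- pocket_left (a point): Left-hand (rack y = +58 mm) pocket, which already holds a bottle: centre of one of the three square pockets of the rack, on the pocket floor (10 mm above the worktop).
- near_bushing (a point): Centre of the funnel mouth of the right-hand brass bushing, where the rod goes in (rack x -46, y -103, z 58 mm); axes as the rack's. The bushing is 26 mm long, 8 mm proud of its plate on both sides, bore 15 mm, with a funnel 25 mm wide, 8 mm deep at this end.
- far_bushing (a point): Centre of the outer (left) face of the left-hand brass bushing, where the rod comes out (rack x -46, y +103, z 58 mm); axes as the rack's. Same bushing, its funnel on the right-hand side too, facing the coming rod at rack y 77 mm.
- bottle_1: Small closed glass bottle with wine-red contents, dark label and blue ribbed cap, 46 mm diameter, 86 mm tall, about 60 to 110 g; the cap is 40 mm wide and covers the top 24 mm. Origin at the centre of its underside, z up. Starts on the worktop.
- bottle_2: Small closed glass bottle with wine-red contents, dark label and blue ribbed cap, 46 mm diameter, 86 mm tall, about 60 to 110 g; the cap is 40 mm wide and covers the top 24 mm. Origin at the centre of its underside, z up. Starts on the worktop.
- bottle_3: Small closed glass bottle with wine-red contents, dark label and blue ribbed cap, 46 mm diameter, 86 mm tall, about 60 to 110 g; the cap is 40 mm wide and covers the top 24 mm. Origin at the centre of its underside, z up. Already stands in the left-hand pocket.
- retaining_rod: Aluminium rod, 10 mm thick, 250 mm long, tip tapered, in an orange flat-sided grip 16 (x) x 50 (y) x 34 (z) mm; 120 g, centre of mass 12 mm from the grip's centre towards the tip. Lies level, standing on its grip. Origin at the centre of the grip's underside; rod along +y, axis 17 mm above the origin. Black band 10 to 13 mm from the tip.
- rod_grip (a point): Centre of the orange grip, on the rod's axis (17 mm above its underside).
- rod_tip (a point): End of the rod's tip, on its axis, 275 mm from the grip's centre along the rod's +y.
- flask: Bystander: conical glass flask, 63 mm wide, 109 mm tall; origin at the centre of its underside.
- timer: Bystander: white lab timer lying flat, 66 x 66 x 18 mm; origin at the centre of its underside.
- tape: Bystander: blue tape roll lying flat, 52 mm wide, 14 mm high; origin at the centre of its underside.
Mind the look-alikes: they are no part of the job. Leave any pink look-alike of the bottle_3 alone. What is shaped like the bottle_1 but green is not meant.

How it is judged:
By the outcome, as a careful person would: the job done as asked, in the order asked, and still so for the second after the job is handed in, while the arm keeps its last pose, push and grip.
It also fails if it takes over 72 s, if anything falls off the work surface, if the arm or the gripper's body presses on something with over 40 N, if the wrist force passes 120 N, or if a joint passes its speed limit or range.

## Robot

A 6-joint arm with a two-finger parallel gripper is mounted at the origin on a cart in front of the work surface, level with it; the furniture and walls round the work are solid. World frame = base frame: x ahead of the robot, y to its left, z up, the work surface at z = 0. Lengths are in m, angles in rad, forces in N, time in s.
With the tool pointing down it reaches from about 0.325 to 0.85 m from the base axis. Payload 15.5 kg.
Tool frame: the origin (TCP) lies on the centre line of the jaws, within the pads' length; the fingertips stand 19 mm ahead of it and the grasp point (between the pads) is the TCP; z points along the fingers, y is the direction in which the jaws open and shut (so a half turn about z gives the same grasp; the last joint's range is limited). The gripper opens to 91 mm and grips with 3 to 60 N. Pads are 32 mm wide; open, the fingers measure 118 mm over their backs; the gripper's body (76 mm by 178 mm) begins 60 mm behind the grasp point.
Start: joints at [-1.325, 0.494, 1.345, -0, 1.302, -0.096], TCP at [0.209, -0.589, 0.233] pointing down, gripper open.
Joint ranges: [-2.91, 2.91], [-0.82, 2.16], [0.22, 2.67], [-1.22, 4.37], [0.12, 2.79], [-3.08, 3.08]. Speed limits (rad/s): [1.89, 1.89, 2.57, 3.01, 3.01, 3.01].

## Interface

Orientations are given as a rotation vector (axis times angle).
In Python, from cell import manip, eyes, finish_job gives the robot as it stands.
- The arm moves only by the tool send_rows, never from a script. Its argument "steps" is a list of rows, each a list of 7 numbers: the shift along the world's x, y, z in mm, then the turn, a rotation vector about the world's x, y, z in rad, then the gripper command: -1 is shut, 1 is fully open, values between are in proportion. A call has 1 to 12 rows; each row shifts and turns the commanded pose from where the row before left it; what a row does not reach is not made up. A row lasts 1/12 s, in which the tool goes at most 41.7 mm and 7.16 degrees, less where a joint would pass 70% of its speed; a pose out of reach is approached as far as the arm can. A call is refused whole if a number of a shift passes 41.7 or a number of a turn 0.125, either way. A call with a gripper value outside its range is refused whole. The fingers move at their own pace and stop on an object; "force" is the grip in N (left out, the last holds). Time passes only in rows, so rows that do not move let the fingers close. It gives the time, the measured TCP pose, the force and the opening at its end, in the units of the state.
- manip.get_obs(): the state, without advancing time (a new reading comes with each control period).
- eyes.snapshot(name): name is "scene" or "top"; returns (picture, depth): 384x512x3 uint8, red, green, blue; 384x512 float32, m along the optical axis (not along the pixel's ray), 0 where there is no reading.
- eyes.calibration(name): a dict with "fx", "fy", "cx", "cy" (pixels), "dist_coeffs" ([k1, k2, p1, p2, k3] as OpenCV has them; the pictures are not rectified), "R" (3x3) and "t" (3): a world point X has camera coordinates R X + t. Camera axes: x right, y down, z forward; pixel columns grow to the right and rows downward; lengths in m; the calibration is good to about 2 mm. A picture is of the moment at which its call begins. calibration takes no time and is no camera call.
- finish_job(): hands the job in, once; it reports no verdict.
The state is a dict: "clock": time; "q": joint angles; "dq": joint speeds; "joint_efforts": joint torques, N m; "tcp_pos": TCP position; "eef_rot": TCP orientation; "wrist_force": force on the tool from outside, world axes, zero at the start; "wrist_torque": the same for the moment, N m; "width": finger opening in m.
Only numpy, scipy, OpenCV 4.12 (cv2) and the standard library are available. Lean on these libraries where they do the work, as an engineer would, in place of code of your own. Each camera call takes 0.05 s, during which the arm holds its last target.

## Working session

There is one attempt and no reset: what is moved stays moved. The work goes in short steps, Python scripts to look and compute and a tool call to move; the robot and the scene stay as the last step left them, time stands still between calls to the robot, and variables do not carry over. Pictures are saved under pics/ and viewed, and the job is handed in when it is done.

Besides the shell and the picture viewer there is one more tool, called after "Request:" as name(argument=value, ...), one argument or row to a line, values as JSON. send_rows: Moves the arm, as the interface text tells. Its arguments: {"type":"object","properties":{"steps":{"type":"array","items":{"type":"array","items":{"type":"number"}}},"force":{"type":"number"}},"required":["steps"]}

```bash
ls; mkdir -p pics
python3 - <<'E'
from cell import manip, eyes
import cv2,numpy as np
print(manip.get_obs())
for n in("scene","top"):
    p,d=eyes.snapshot(n); cv2.imwrite(f"pics/{n}0.png",p[...,::-1]); np.save(f"{n}0.npy",d); c=eyes.calibration(n); print(n,c)
E
```

```text
pics
{'clock': 0.0, 'q': array([-1.32549068e+00,  4.94170294e-01,  1.34615358e+00, -3.93820803e-06,
        1.30250365e+00, -9.55395430e-02]), 'dq': array([-0.00090595,  0.00022663, -0.00121267,  0.00098447,  0.00059794,
        0.00042871]), 'joint_efforts': array([ 3.46466666e-03, -8.78812194e+01, -3.81844926e+01,  7.08607980e-02,
        5.33953949e-02, -1.74742272e-04]), 'tcp_pos': array([ 0.20881533, -0.58869118,  0.23233866]), 'eef_rot': array([-3.09486740e+00, -5.32603288e-01,  1.51005210e-04]), 'wrist_force': array([-0.77755561,  0.90885979,  0.53548293]), 'wrist_torque': array([ 0.01267305,  0.06382338, -0.03304462]), 'width': 0.09112139607784697}
scene {'fx': 359.54344181415826, 'fy': 359.54344181415826, 'cx': 258.66492821491596, 'cy': 191.91556547036032, 'dist_coeffs': array([-0.07172079,  0.        ,  0.        ,  0.        ,  0.        ]), 'R': array([[-0.63117948, -0.77556642, -0.01044965],
       [-0.58715184,  0.48655839, -0.64692631],
       [ 0.50681868, -0.40219108, -0.76248092]]), 't': array([0.38045506, 0.31312393, 0.92625399])}
top {'fx': 479.82920595703075, 'fy': 479.82920595703075, 'cx': 256.1122040465136, 'cy': 189.61040102411565, 'dist_coeffs': array([-0.05736978,  0.        ,  0.        ,  0.        ,  0.        ]), 'R': array([[ 8.91374429e-04, -9.99994360e-01, -3.23814071e-03],
       [-9.97523250e-01, -6.61417732e-04, -7.03344097e-02],
       [ 7.03318713e-02,  3.29281493e-03, -9.97518213e-01]]), 't': array([0.05643719, 0.52416174, 1.38412709])}
```

View pics/scene0.png

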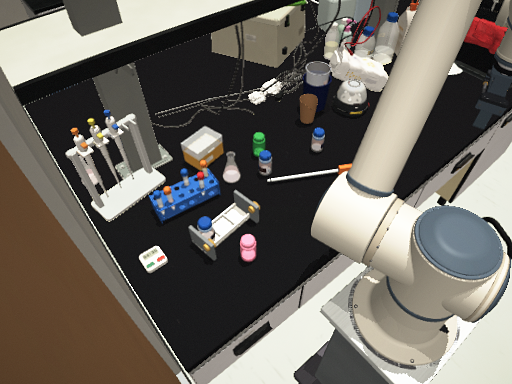

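View pics/top0.png

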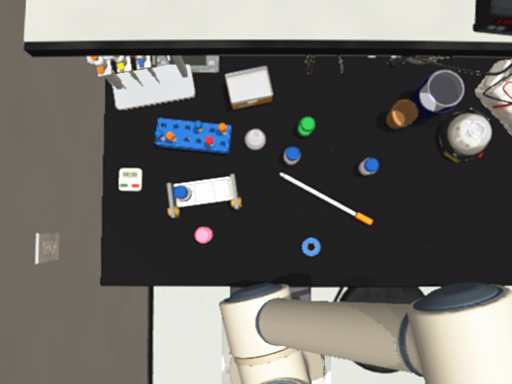

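Candidates in top picture: blue caps at (291,155), (370,166) and racked (181,192). The look-alikes are green (306,126), pink (204,235), and the tape is a blue ring (311,247). By the description the targets are (291,155) and (370,166).

```bash
cat > h.py <<'E'
from cell import manip, eyes
import cv2,numpy as np
def cal(n):
    c=eyes.calibration(n); K=np.array([[c['fx'],0,c['cx']],[0,c['fy'],c['cy']],[0,0,1]]); return K,np.array(c['dist_coeffs']),np.array(c['R']),np.array(c['t'])
def ray(n,uv):
    K,D,R,t=cal(n); p=cv2.undistortPoints(np.array(uv,float).reshape(-1,1,2),K,D)[:,0]
    d=np.c_[p,np.ones(len(p))]@R; return -R.T@t,d
def onz(n,uv,z):
    o,d=ray(n,uv); return o+d*((z-o[2])/d[:,2])[:,None]
def tri(uvs):  # dict name->uv
    A=np.zeros((3,3));b=np.zeros(3);L=[]
    for n,uv in uvs.items():
        o,d=ray(n,[uv]);d=d[0]/np.linalg.norm(d[0]);P=np.eye(3)-np.outer(d,d);A+=P;b+=P@o;L.append((P,o))
    X=np.linalg.solve(A,b);return X,[1000*np.linalg.norm(P@(X-o)) for P,o in L]
def cloud(n,d):
    K,D,R,t=cal(n); v,u=np.mgrid[:384,:512]
    p=cv2.undistortPoints(np.stack([u,v],-1).reshape(-1,1,2).astype(float),K,D)[:,0]
    z=d.reshape(-1); return ((np.c_[p,np.ones(len(p))]*z[:,None]-t)@R).reshape(384,512,3)
def proj(n,X):
    K,D,R,t=cal(n); return cv2.projectPoints(np.array(X,float).reshape(-1,1,3),cv2.Rodrigues(R)[0],t,K,D)[0][:,0]
def comps(img,m,mn=15):
    k,l,s,c=cv2.connectedComponentsWithStats(m.astype(np.uint8))
    return [(s[i,4],c[i],l==i) for i in range(1,k) if s[i,4]>=mn]
E
python3 - <<'E'
from h import *
for n in("scene","top"):
    p=cv2.imread(f"pics/{n}0.png");d=np.load(f"{n}0.npy");C=cloud(n,d);h=cv2.cvtColor(p,cv2.COLOR_BGR2HSV)
    H,S,V=h[...,0],h[...,1],h[...,2]
    for nm,m in(("blue",(H>100)&(H<122)&(S>120)&(V>60)),("orange",(H>5)&(H<19)&(S>170)&(V>120)),("brass",(H>12)&(H<28)&(S>80)&(S<200)&(V>100))):
        for a,c,mm in comps(p,m):
            q=C[mm&(d>0)]
            if len(q) and q[:,2].max()<0.2: print(n,nm,a,c.round(1),np.median(q,0).round(3),q.max(0).round(3))
p=cv2.imread("pics/top0.png");cv2.imwrite("pics/c1.png",cv2.resize(p[110:260,150:390],None,fx=3.3,fy=3.3,interpolation=cv2.INTER_CUBIC))
p=cv2.imread("pics/scene0.png");cv2.imwrite("pics/c2.png",cv2.resize(p[120:280,180:370],None,fx=3.5,fy=3.5,interpolation=cv2.INTER_CUBIC))
E
```

```text
scene blue 75 [367.9  30.2] [ 0.872 -0.85   0.176] [ 0.934 -0.839  0.184]
scene blue 95 [318.4 131.7] [ 0.587 -0.26   0.084] [ 0.674 -0.244  0.09 ]
scene blue 103 [265.1 155.1] [ 0.616 -0.039  0.086] [ 0.671 -0.022  0.09 ]
scene blue 56 [183.6 171.8] [0.694 0.222 0.116] [0.823 0.231 0.124]
scene blue 1564 [185.1 195.4] [0.665 0.244 0.059] [0.792 0.348 0.124]
scene blue 163 [204.2 222.5] [0.508 0.272 0.095] [0.583 0.289 0.1  ]
scene orange 288 [203.4 157.8] [0.787 0.132 0.031] [0.844 0.164 0.123]
scene orange 73 [343.9 167.8] [ 0.441 -0.246  0.027] [ 0.477 -0.226  0.035]
scene orange 45 [166.6 189.8] [0.662 0.298 0.118] [0.782 0.306 0.126]
scene brass 328 [308.3 106. ] [ 0.738 -0.363  0.064] [ 0.87  -0.322  0.099]
scene brass 24 [355.5 112.3] [ 0.62  -0.515  0.028] [ 0.631 -0.492  0.033]
scene brass 353 [203.7 157. ] [0.787 0.119 0.031] [0.845 0.164 0.123]
scene brass 30 [345.2 166. ] [ 0.441 -0.25   0.033] [ 0.455 -0.234  0.036]
scene brass 17 [166.1 188.4] [0.665 0.298 0.121] [0.673 0.304 0.123]
scene brass 18 [256.5 203.7] [0.483 0.105 0.073] [0.519 0.11  0.077]
scene brass 42 [251
[... 668 characters left out ...]
86 -0.075  0.024]
top orange 32 [221.8 126.4] [0.69 0.15 0.12] [0.701 0.159 0.125]
top orange 28 [170.1 135.9] [0.664 0.292 0.12 ] [0.673 0.301 0.127]
top orange 63 [363.5 218.2] [ 0.441 -0.256  0.03 ] [ 0.459 -0.228  0.039]
top brass 36 [260.9  99.9] [0.787 0.046 0.04 ] [0.793 0.072 0.065]
top brass 57 [240.1 104.8] [0.772 0.104 0.034] [0.78  0.126 0.064]
top brass 185 [397.8 116.9] [ 0.74  -0.366  0.009] [ 0.765 -0.324  0.1  ]
top brass 32 [239.1 201.8] [0.485 0.105 0.071] [0.503 0.111 0.08 ]
top brass 22 [232.  202.5] [0.485 0.124 0.068] [0.494 0.134 0.074]
top brass 44 [176.2 210.5] [0.462 0.283 0.068] [0.474 0.288 0.08 ]
top brass 23 [168.7 211.3] [0.46  0.303 0.067] [0.469 0.321 0.073]
```

View pics/c1.png

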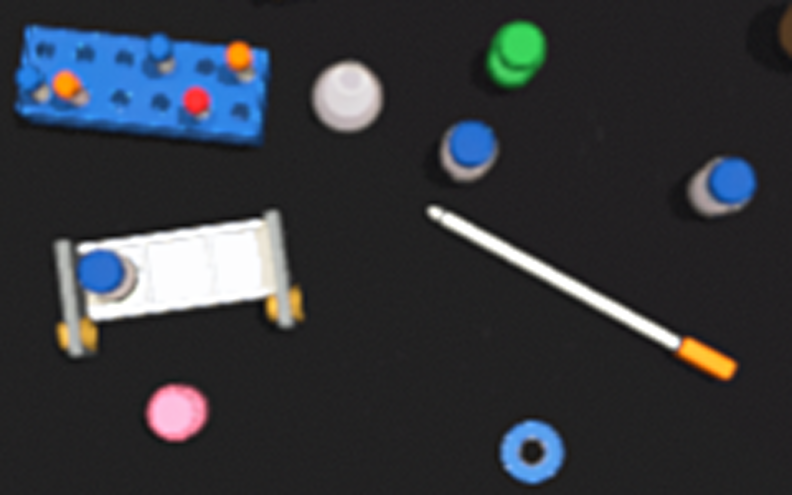

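View pics/c2.png

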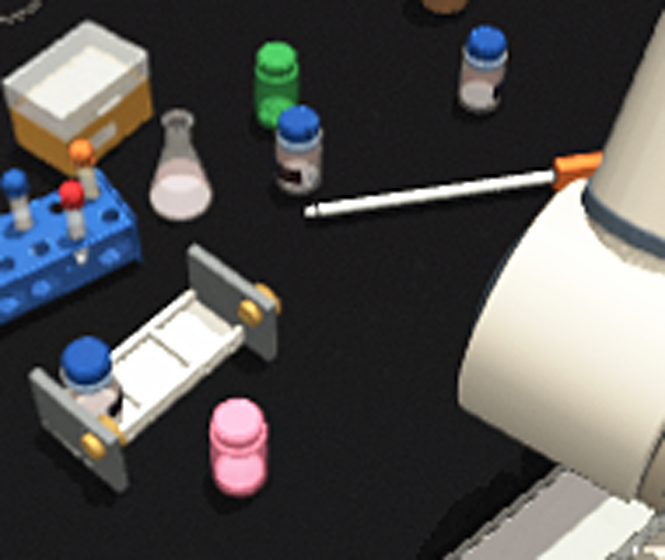

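```bash
cat > m.py <<'E'
from h import *
I={n:cv2.imread(f"pics/{n}0.png") for n in("scene","top")}
Dp={n:np.load(f"{n}0.npy") for n in I}; C={n:cloud(n,Dp[n]) for n in I}
HS={n:cv2.cvtColor(I[n],cv2.COLOR_BGR2HSV) for n in I}
def mask(n,f):
    h=HS[n].astype(int);return f(h[...,0],h[...,1],h[...,2])
E
python3 - <<'E'
from m import *
caps={'b2far':((318.4,131.7),(371.8,164.4)),'b1':((265.1,155.1),(292.6,152.6)),'b3':((204.2,222.5),(179.7,191.8))}
for k,(s,t) in caps.items():
    z=.075+(.01 if k=='b3' else 0)
    print(k,'tri',*tri({'scene':s,'top':t}),'top@z',onz('top',[t],z).round(4),'scene@z',onz('scene',[s],z).round(4))
# rack end plates: grey, z 65-82
n='top'
H,S,V=[HS[n][...,i].astype(int) for i in range(3)]
c=C[n]
m=(S<60)&(V>70)&(V<190)&(c[...,2]>.06)&(c[...,2]<.085)&(c[...,0]>.42)&(c[...,0]<.58)&(c[...,1]>.05)&(c[...,1]<.36)
for a,ce,mm in comps(0,m,20):
    pts=cv2.findContours(mm.astype(np.uint8),0,1)[0][0].reshape(-1,2)
    r=cv2.minAreaRect(pts.astype(np.float32));b=cv2.boxPoints(r)
    print('plate',a,ce.round(1),r,onz(n,[ce],.076).round(4)); print(onz(n,b,.076).round(4))
# rod
for n in I:
    m=mask(n,lambda H,S,V:(H>5)&(H<19)&(S>150)&(V>110))
    c=C[n]; m&=(c[...,0]<.5)&(c[...,0]>.38)&(c[...,1]<-.2)
    for a,ce,mm in comps(0,m,20):
        v,u=np.nonzero(mm); pts=np.c_[u,v].astype(np.float32)
        print(n,'grip',a,ce,onz(n,cv2.boxPoints(cv2.minAreaRect(pts)),.034 if n=='top' else .017).round(4))
    c=C[n]; m=mask(n,lambda H,S,V:(S<60)&(V>140))&(c[...,0]>.42)&(c[...,0]<.6)&(c[...,1]<0.02)&(c[...,1]>-.24)&(c[...,2]<.04)
    for a,ce,mm in comps(0,m,60):
        v,u=np.nonzero(mm); P=onz(n,np.c_[u,v],.018)
        vx,vy,x0,y0=cv2.fitLine(P[:,:2].astype(np.float32),cv2.DIST_L2,0,.01,.01).ravel()
        s=(P[:,:2]-[x0,y0])@[vx,vy];print(n,'rod',a,'ang',np.arctan2(vy,vx),'ends',[x0+s.min()*vx,y0+s.min()*vy],[x0+s.max()*vx,y0+s.max()*vy])
for a,(n,uv,z) in dict(pink=('top',(204,235),.08),flask=('top',(255,138),.1),tape=('top',(311,246.5),.014),green=('top',(307,125),.08)).items(): print(a,onz(n,[uv],z).round(3))
E
```

```text
b2far tri [ 0.59248894 -0.26887272  0.07587632] [np.float64(1.2190415334469737), np.float64(1.2190415334468925)] top@z [[ 0.5917 -0.2699  0.075 ]] scene@z [[ 0.594  -0.2688  0.075 ]]
b1 tri [ 0.62503296 -0.04658661  0.07280299] [np.float64(0.2895640891619809), np.float64(0.2895640891618825)] top@z [[ 0.6249 -0.0462  0.075 ]] scene@z [[ 0.6231 -0.0453  0.075 ]]
b3 tri [0.51310457 0.26944908 0.08772727] [np.float64(0.19033126550514842), np.float64(0.19033126550511206)] top@z [[0.5132 0.2697 0.085 ]] scene@z [[0.5151 0.2688 0.085 ]]
plate 72 [234.6 188.7] ((234.248291015625, 188.4793243408203), (29.398101806640625, 4.2353196144104), 85.2363510131836) [[0.5225 0.1171 0.076 ]]
[[0.564  0.1275 0.076 ]
 [0.565  0.1156 0.076 ]
 [0.4826 0.1085 0.076 ]
 [0.4816 0.1203 0.076 ]]
plate 146 [170.9 199.1] ((171.1692352294922, 199.85386657714844), (34.481651306152344, 4.589284896850586), 82.87498474121094) [[0.4933 0.2957 0.076 ]]
[[0.5385 0.3081 0.076 ]
 [0.5401 0.2952 0.076 ]
 [0.444  0.282  0.076 ]
 [0.4424 0.2947 0.076 ]]
plate 24 [184.7 196.4] ((185.63259887695312, 195.5193328857422), (5.203059
[... 223 characters left out ...]
88 -0.2331  0.017 ]
 [ 0.4606 -0.2989  0.017 ]
 [ 0.4287 -0.2817  0.017 ]
 [ 0.4374 -0.2174  0.017 ]]
scene rod 201 ang 1.0725985 ends [np.float64(0.45423302900277607), np.float64(-0.22894516227521935)] [np.float64(0.5661746685729304), np.float64(-0.02315678040893926)]
top grip 66 [363.53030303 218.25757576] [[ 0.4434 -0.2268  0.034 ]
 [ 0.4607 -0.2357  0.034 ]
 [ 0.4376 -0.2819  0.034 ]
 [ 0.4203 -0.2729  0.034 ]]
top rod 336 ang 1.0722958 ends [np.float64(0.45386054119883146), np.float64(-0.23103875323997286)] [np.float64(0.5725987800545362), np.float64(-0.01291312479463029)]
pink [[0.393 0.201 0.08 ]]
flask [[0.662 0.06  0.1  ]]
tape [[ 0.358 -0.103  0.014]]
green [[ 0.703 -0.087  0.08 ]]
```

Run:
```python
from m import *
for n in I:
    c=C[n]
    m=mask(n,lambda H,S,V:(H>10)&(H<30)&(S>70)&(V>70))&(c[...,0]>.42)&(c[...,0]<.54)&(c[...,1]>.05)&(c[...,1]<.36)&(c[...,2]>.03)
    cs=comps(0,m,10); P=[]
    for a,ce,mm in cs:
        v,u=np.nonzero(mm); q=onz(n,np.c_[u,v],.058); P.append(q); print(n,a,ce.round(1),q.mean(0).round(4))
    if n=='top':
        P=np.vstack(P)[:,:2]; R=P[P[:,1]<.2].mean(0);L=P[P[:,1]>.2].mean(0); d=L-R; print('LR',R,L,np.linalg.norm(d),'yaw',np.arctan2(-d[0],d[1]))
        u=d/np.linalg.norm(d); s=(P-(R+L)/2)@u; print('ext',s.min(),s.max(),sorted(s)[:4],sorted(s)[-4:])
# white base in top view, depth z 5-30
n='top';c=C[n]
m=mask(n,lambda H,S,V:(S<50)&(V>190))&(c[...,0]>.42)&(c[...,0]<.6)&(c[...,1]>.09)&(c[...,1]<.33)
for a,ce,mm in comps(0,m,50):
    pts=cv2.findContours(mm.astype(np.uint8),0,1)[0][0].reshape(-1,2).astype(np.float32); r=cv2.minAreaRect(pts);print(a,r);print(onz(n,cv2.boxPoints(r),.023).round(4))
# overlay from bushing estimate
p=cv2.imread("pics/top0.png")
```

```text
scene 19 [256.3 203.6] [0.4913 0.0994 0.058 ]
scene 43 [251. 209.] [0.4853 0.1245 0.058 ]
scene 23 [211.8 241.9] [0.4643 0.2813 0.058 ]
scene 39 [206.1 247.1] [0.4601 0.3032 0.058 ]
top 33 [239.1 201.5] [0.4876 0.1051 0.058 ]
top 15 [232.5 202.7] [0.484  0.1237 0.058 ]
top 42 [176.1 210.5] [0.4616 0.2838 0.058 ]
top 20 [169.1 211.3] [0.4594 0.3037 0.058 ]
LR [0.48648727 0.11089537] [0.46091008 0.29021606] 0.18113559596311765 yaw 0.1416781857504901
ext -0.10096232644288144 0.10749058141470239 [np.float64(-0.10096232644288144), np.float64(-0.10089867166231149), np.float64(-0.10057022325946752), np.float64(-0.10050635316406901)] [np.float64(0.10639699166101767), np.float64(0.10676149238187961), np.float64(0.10712602211508626), np.float64(0.10749058141470239)]
1140 ((204.5399932861328, 191.2799835205078), (23.05168342590332, 58.68986511230469), 81.8698959350586)
[[0.54   0.2973 0.023 ]
 [0.5644 0.1274 0.023 ]
 [0.4977 0.1176 0.023 ]
 [0.4733 0.2869 0.023 ]]
```

Run:
```python
import cv2
p=cv2.imread("pics/top0.png");cv2.imwrite("pics/c3.png",cv2.resize(p[165:225,155:255],None,fx=8,fy=8,interpolation=cv2.INTER_NEAREST))
p=cv2.imread("pics/scene0.png");cv2.imwrite("pics/c4.png",cv2.resize(p[185:265,180:270],None,fx=7,fy=7,interpolation=cv2.INTER_NEAREST))
```

```text
(no output)
```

View pics/c3.png

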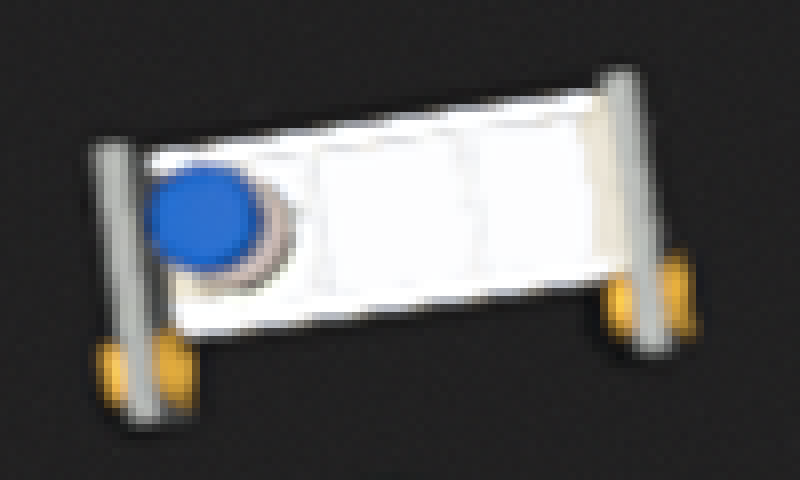

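View pics/c4.png

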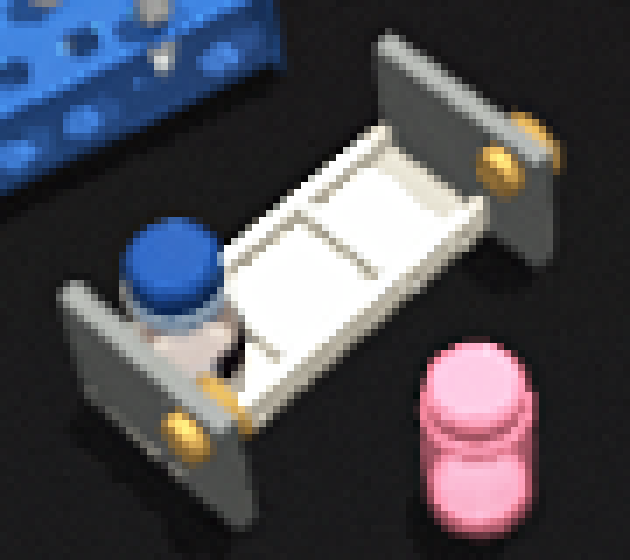

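Both crops confirm the choice. The targets are the blue caps at top (291,155) and (370,166), with the green and pink ones excluded. I'll take the right-hand bottle first.

Request:
send_rows(
  steps=[
    [24,20,-5,0,0,0.0858,1],
    [24,20,-5,0,0,0.0858,1],
    [24,20,-5,0,0,0.0858,1],
    [24,20,-5,0,0,0.0858,1],
    [24,20,-5,0,0,0.0858,1],
    [24,20,-5,0,0,0.0858,1],
    [24,20,-5,0,0,0.0858,1],
    [24,20,-5,0,0,0.0858,1],
    [24,20,-5,0,0,0.0858,1],
    [24,20,-5,0,0,0.0858,1],
    [24,20,-5,0,0,0.0858,1],
    [24,20,-5,0,0,0.0858,1],
  ],
  force=15,
)

```text
clock: 1.1
tcp_pos: [0.4978, -0.3477, 0.1724]
eef_rot: [-2.428, -1.993, 0.0]
wrist_force: [0.6, -0.4, -0.8]
width: 0.0908
```

Request:
send_rows(
  steps=[
    [24,20,-5,0,0,0.0858,1],
    [24,20,-5,0,0,0.0858,1],
    [24,20,-5,0,0,0.0858,1],
    [24,20,-5,0,0,0.0858,1],
    [0,0,0,0,0,0,1],
    [0,0,0,0,0,0,1],
    [0,0,0,0,0,0,1],
  ],
)

```text
clock: 1.68
tcp_pos: [0.5925, -0.2691, 0.1526]
eef_rot: [-2.057, -2.373, 0.001]
wrist_force: [-0.0, -0.4, -0.1]
width: 0.0912
```

```bash
cat >> h.py <<'E'
def st():
    o=manip.get_obs(); R=cv2.Rodrigues(np.array(o['eef_rot']))[0]
    print('t',round(o['clock'],2),'tcp',(1000*o['tcp_pos']).round(1),'jawang',np.arctan2(R[1,1],R[0,1]).round(4),'z',R[:,2].round(3),'F',o['wrist_force'].round(1),'w',round(1000*o['width'],1),'q',o['q'].round(2))
    return o
E
python3 -c "
from h import *
st()"
```

```text
t 1.68 tcp [ 592.5 -269.1  152.6] jawang 0.1422 z [-0.001  0.    -1.   ] F [-0.  -0.4 -0.1] w 91.2 q [-0.52  0.61  1.37 -0.    1.17 -0.66]
```

Request:
send_rows(
  steps=[
    [0,0,-12,0,0,0,1],
    [0,0,-12,0,0,0,1],
    [0,0,-12,0,0,0,1],
    [0,0,-12,0,0,0,1],
    [0,0,-12,0,0,0,1],
    [0,0,-10.6,0,0,0,1],
    [0,0,0,0,0,0,1],
    [0,0,0,0,0,0,1],
  ],
)

```text
clock: 2.35
tcp_pos: [0.5926, -0.2689, 0.0815]
eef_rot: [-2.056, -2.373, 0.0]
wrist_force: [-0.3, -0.3, 0.5]
width: 0.0911
```

Run:
```python
from h import *
st()
p,d=eyes.snapshot('scene');p=p[...,::-1];cv2.imwrite("pics/s1.png",cv2.resize(p[80:180,260:390],None,fx=5,fy=5,interpolation=cv2.INTER_CUBIC))
```

```text
t 2.35 tcp [ 592.6 -268.9   81.5] jawang 0.1427 z [-0.001  0.001 -1.   ] F [-0.3 -0.3  0.5] w 91.1 q [-0.52  0.69  1.42  0.    1.03 -0.66]
```

View pics/s1.png

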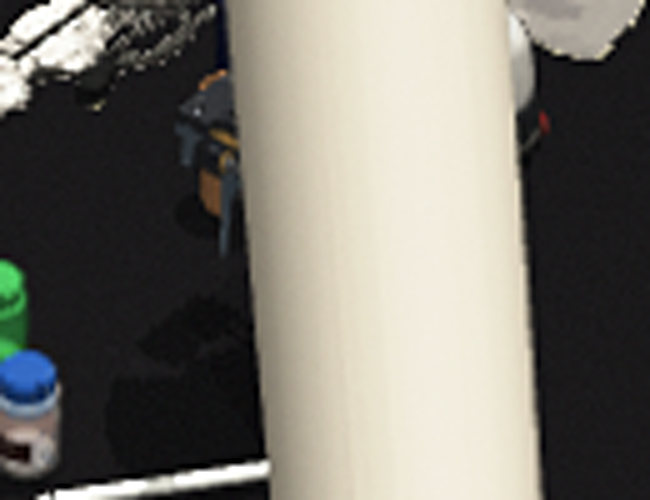

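The arm hides the bottle in the scene view, so I'll close and judge by the width.

Request:
send_rows(
  steps=[
    [0,0,0,0,0,0,-1],
    [0,0,0,0,0,0,-1],
    [0,0,0,0,0,0,-1],
    [0,0,0,0,0,0,-1],
    [0,0,0,0,0,0,-1],
    [0,0,0,0,0,0,-1],
    [0,0,0,0,0,0,-1],
    [0,0,0,0,0,0,-1],
  ],
)

```text
clock: 3.07
tcp_pos: [0.5929, -0.2691, 0.0823]
eef_rot: [-2.057, -2.374, 0.0]
wrist_force: [-0.4, -0.7, 1.1]
width: 0.0429
```

Request:
send_rows(
  steps=[
    [0,0,0,0,0,0,-1],
    [0,0,0,0,0,0,-1],
    [0,0,0,0,0,0,-1],
    [0,0,0,0,0,0,-1],
  ],
)

```text
clock: 3.4
tcp_pos: [0.5929, -0.2691, 0.0823]
eef_rot: [2.057, 2.374, -0.0]
wrist_force: [-0.6, -1.2, 0.9]
width: 0.0435
```

Request:
send_rows(
  steps=[
    [0,0,4,0,0,0,-1],
    [0,0,8,0,0,0,-1],
    [0,0,12,0,0,0,-1],
    [0,0,15,0,0,0,-1],
    [0,0,18,0,0,0,-1],
    [0,0,20,0,0,0,-1],
    [0,0,18,0,0,0,-1],
    [0,0,10,0,0,0,-1],
    [0,0,5,0,0,0,-1],
    [0,0,0,0,0,0,-1],
  ],
)

```text
clock: 4.23
tcp_pos: [0.5933, -0.2692, 0.1936]
eef_rot: [2.056, 2.373, 0.001]
wrist_force: [0.4, -1.1, -0.5]
width: 0.0436
```

Request:
send_rows(
  steps=[
    [-3.7,10,0,0,0,0,-1],
    [-3.7,20,0,0,0,0,-1],
    [-3.7,26,0,0,0,0,-1],
    [-3.7,26,0,0,0,0,-1],
    [-3.7,26,0,0,0,0,-1],
    [-3.7,26,0,0,0,0,-1],
    [-3.7,26,0,0,0,0,-1],
    [-3.7,26,0,0,0,0,-1],
    [-3.7,26,0,0,0,0,-1],
    [-3.7,26,0,0,0,0,-1],
    [-3.7,26,0,0,0,0,-1],
    [-3.7,26,0,0,0,0,-1],
  ],
)

```text
clock: 5.23
tcp_pos: [0.5469, 0.0227, 0.1912]
eef_rot: [-2.056, -2.373, 0.002]
wrist_force: [0.3, -0.2, -1.1]
width: 0.0432
```

Request:
send_rows(
  steps=[
    [-3.7,26,0,0,0,0,-1],
    [-3.7,26,0,0,0,0,-1],
    [-3.7,26,0,0,0,0,-1],
    [-3.7,26,0,0,0,0,-1],
    [-3.7,26,0,0,0,0,-1],
    [-3.7,26,-4,0,0,0,-1],
    [-3.7,20,-8,0,0,0,-1],
    [-3.7,12,-10,0,0,0,-1],
    [0,0,-10,0,0,0,-1],
    [0,0,-8,0,0,0,-1],
    [0,0,0,0,0,0,-1],
    [0,0,0,0,0,0,-1],
  ],
)

```text
clock: 6.23
tcp_pos: [0.5186, 0.2079, 0.1516]
eef_rot: [-2.058, -2.373, 0.002]
wrist_force: [-0.1, 0.4, -0.5]
width: 0.0432
```

Run:
```python
from h import *
st()
for n,(a,b,c,d) in dict(scene=(150,270,160,290),top=(140,240,140,280)).items():
    p,dd=eyes.snapshot(n);p=p[...,::-1];cv2.imwrite(f"pics/{n}2.png",p);cv2.imwrite(f"pics/{n}2c.png",cv2.resize(p[a:b,c:d],None,fx=5,fy=5,interpolation=cv2.INTER_CUBIC))
```

```text
t 6.23 tcp [518.6 207.9 151.6] jawang 0.1418 z [-0.002 -0.001 -1.   ] F [-0.1  0.4 -0.5] w 43.2 q [ 0.27  0.5   1.6  -0.    1.04  0.13]
```

View pics/scene2c.png

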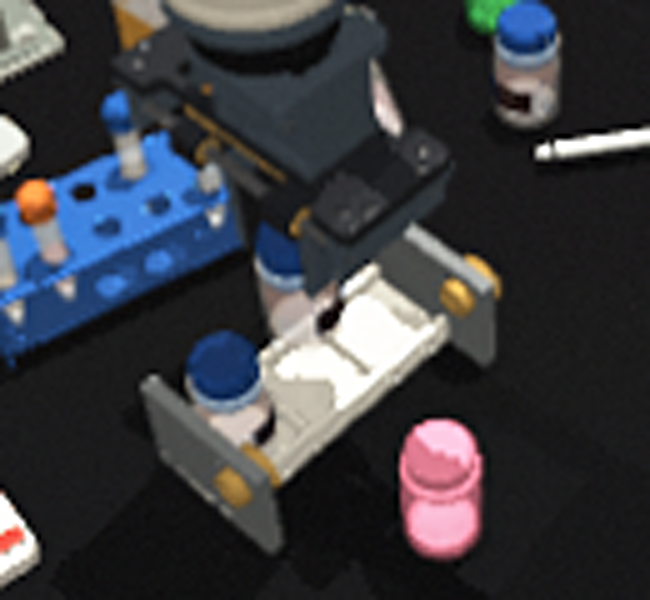

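View pics/top2c.png

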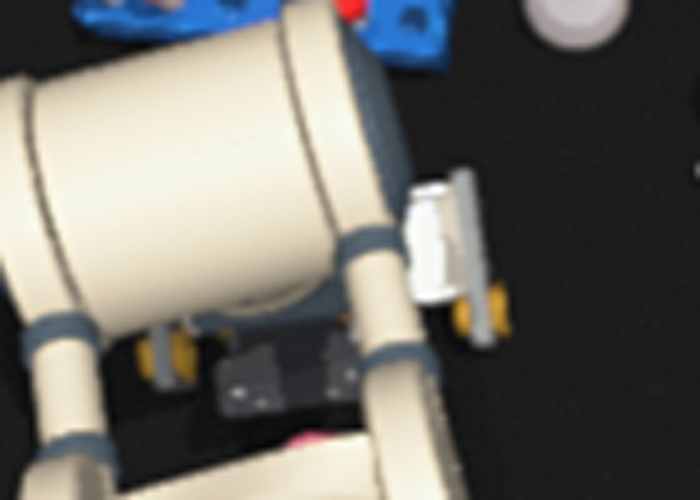

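Run:
```python
from h import *
p=cv2.imread("pics/scene2.png")
def edge(c,z0,col):
    pts=[]
    for r,h in((.023,np.linspace(0,.055,12)),(.020,np.linspace(.064,.086,6))):
        for z in h:
            a=np.linspace(0,6.28,60);q=proj('scene',np.c_[c[0]+r*np.cos(a),c[1]+r*np.sin(a),0*a+z0+z])
            pts+= [q[q[:,0].argmin()],q[q[:,0].argmax()]]
    a=np.linspace(0,6.28,40)
    pts+=list(proj('scene',np.c_[c[0]+.023*np.cos(a),c[1]+.023*np.sin(a),0*a+z0]))
    return np.array(pts)
big=cv2.resize(p[150:270,160:290],None,fx=6,fy=6,interpolation=cv2.INTER_CUBIC)
def dr(pts,col):
    for u,v in pts: cv2.circle(big,(int((u-160+.5)*6),int((v-150+.5)*6)),1,col,-1)
dr(edge((.5186,.2079),.0695,0),(0,255,0))
dr(edge((.5131,.2695),.010,0),(0,255,255))
C=np.array([.519,.208]);ux=np.array([.98994,.14152]);uy=np.array([-.14152,.98994])
def w(x,y,z): return np.r_[C+x*ux+y*uy,z]
for y in(-.085,-.095,.095): dr(proj('scene',[w(x,y,.076) for x in np.linspace(-.064,.033,60)]),(255,255,0))
for x in(-.033,.033): dr(proj('scene',[w(x,y,.023) for y in np.linspace(-.085,.085,90)]),(255,0,255))
for y in(-.103,.077): dr(proj('scene',[w(-.046+.0125*np.cos(a),y,.058+.0125*np.sin(a)) for a in np.linspace(0,6.28,50)]),(0,0,255))
for y in(-.029,.029): dr(proj('scene',[w(x,y,.023) for x in np.linspace(-.027,.027,40)]),(255,0,255))
cv2.imwrite("pics/o2.png",big)
```

```text
(no output)
```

View pics/o2.png

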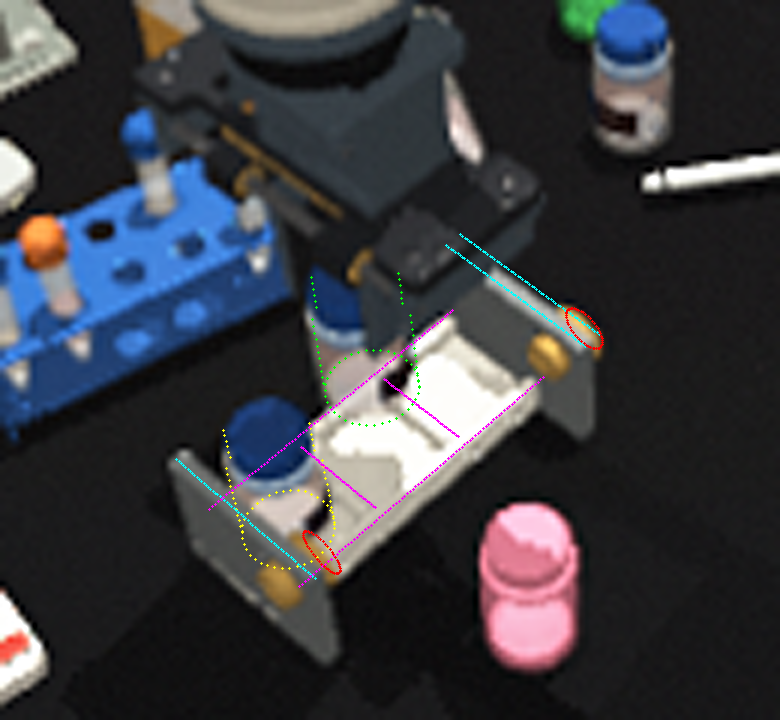

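Bottle hangs upright over the middle pocket, and the overlay agrees within about 2 mm. I'll lower it slowly while watching the force.

Request:
send_rows(
  steps=[
    [0,0,-6,0,0,0,-1],
    [0,0,-10,0,0,0,-1],
    [0,0,-10,0,0,0,-1],
    [0,0,-8,0,0,0,-1],
    [0,0,-4,0,0,0,-1],
    [0,0,-2.5,0,0,0,-1],
    [0,0,-2.5,0,0,0,-1],
    [0,0,-2.5,0,0,0,-1],
    [0,0,-2.5,0,0,0,-1],
    [0,0,0,0,0,0,-1],
  ],
)

```text
clock: 7.17
tcp_pos: [0.5188, 0.209, 0.104]
eef_rot: [-2.057, -2.374, 0.0]
wrist_force: [-0.6, -0.7, -1.0]
width: 0.0432
```

Run:
```python
from h import *
st()
```

```text
t 7.17 tcp [518.8 209.  104. ] jawang 0.1428 z [-0. -0. -1.] F [-0.6 -0.7 -1. ] w 43.2 q [0.28 0.56 1.65 0.   0.93 0.13]
```

Request:
send_rows(
  steps=[
    [0,0,-2,0,0,0,-1],
    [0,0,-2,0,0,0,-1],
    [0,0,-2,0,0,0,-1],
    [0,0,-1.5,0,0,0,-1],
    [0,0,-1,0,0,0,-1],
    [0,0,-1,0,0,0,-1],
    [0,0,-0.7,0,0,0,-1],
    [0,0,0,0,0,0,-1],
    [0,0,0,0,0,0,-1],
  ],
)

```text
clock: 7.92
tcp_pos: [0.5189, 0.2089, 0.0941]
eef_rot: [2.057, 2.374, -0.0]
wrist_force: [-0.3, -0.1, -1.0]
width: 0.043
```

Request:
send_rows(
  steps=[
    [0,0,-0.5,0,0,0,-1],
    [0,0,-0.5,0,0,0,-1],
    [0,0,-0.5,0,0,0,-1],
    [0,0,0,0,0,0,-1],
    [0,0,0,0,0,0,-1],
  ],
)

```text
clock: 8.33
tcp_pos: [0.5189, 0.2089, 0.0926]
eef_rot: [-2.057, -2.374, 0.0]
wrist_force: [0.3, 0.2, -1.4]
width: 0.0433
```

Request:
send_rows(
  steps=[
    [0,0,-0.5,0,0,0,-1],
    [0,0,-0.5,0,0,0,-1],
    [0,0,0,0,0,0,-1],
    [0,0,0,0,0,0,-1],
  ],
)

```text
clock: 8.67
tcp_pos: [0.519, 0.209, 0.0921]
eef_rot: [2.057, 2.374, 0.001]
wrist_force: [-2.9, -0.0, 9.7]
width: 0.0433
```

Request:
send_rows(
  steps=[
    [0,0,0.5,0,0,0,-1],
    [0,0,0,0,0,0,0.1],
    [0,0,0,0,0,0,0.2],
    [0,0,0,0,0,0,0.4],
    [0,0,0,0,0,0,0.4],
    [0,0,0,0,0,0,0.4],
    [0,0,0,0,0,0,0.4],
  ],
)

```text
clock: 9.25
tcp_pos: [0.5189, 0.2089, 0.0921]
eef_rot: [-2.057, -2.374, 0.0]
wrist_force: [-0.6, 0.9, 0.2]
width: 0.0639
```

Request:
send_rows(
  steps=[
    [0,0,3,0,0,0,0.4],
    [0,0,6,0,0,0,0.4],
    [0,0,12,0,0,0,0.4],
    [0,0,20,0,0,0,0.4],
    [0,0,25,0,0,0,0.4],
    [0,0,25,0,0,0,0.4],
    [6,-14,10,0,0,0,0.6],
    [8,-20,5,0,0,0,0.8],
    [10,-24,0,0,0,0,1],
    [10,-24,0,0,0,0,1],
    [10,-24,0,0,0,0,1],
    [10,-24,0,0,0,0,1],
  ],
)

```text
clock: 10.25
tcp_pos: [0.5732, 0.0778, 0.1989]
eef_rot: [2.057, 2.374, 0.001]
wrist_force: [0.5, 0.4, 0.3]
width: 0.0914
```

Request:
send_rows(
  steps=[
    [10,-24,0,0,0,0,1],
    [10,-24,-5,0,0,0,1],
    [10,-24,-5,0,0,0,1],
    [10,-24,-5,0,0,0,1],
    [8,-20,-5,0,0,0,1],
    [4,-9,-5,0,0,0,1],
    [0,0,0,0,0,0,1],
    [0,0,0,0,0,0,1],
  ],
)

```text
clock: 10.92
tcp_pos: [0.6245, -0.0458, 0.1731]
eef_rot: [-2.058, -2.373, 0.0]
wrist_force: [1.0, -1.4, 0.8]
width: 0.0916
```

Run:
```python
from h import *
st()
for n,(a,b,c,d) in dict(scene=(130,270,160,320),top=(120,240,150,310)).items():
    p,dd=eyes.snapshot(n);p=p[...,::-1];cv2.imwrite(f"pics/{n}3.png",p);cv2.imwrite(f"pics/{n}3c.png",cv2.resize(p[a:b,c:d],None,fx=4,fy=4,interpolation=cv2.INTER_CUBIC))
```

```text
t 10.92 tcp [624.5 -45.8 173.1] jawang 0.1421 z [-0.001  0.    -1.   ] F [ 1.  -1.4  0.8] w 91.6 q [-0.17  0.55  1.41  0.    1.18 -0.31]
```

View pics/scene3c.png

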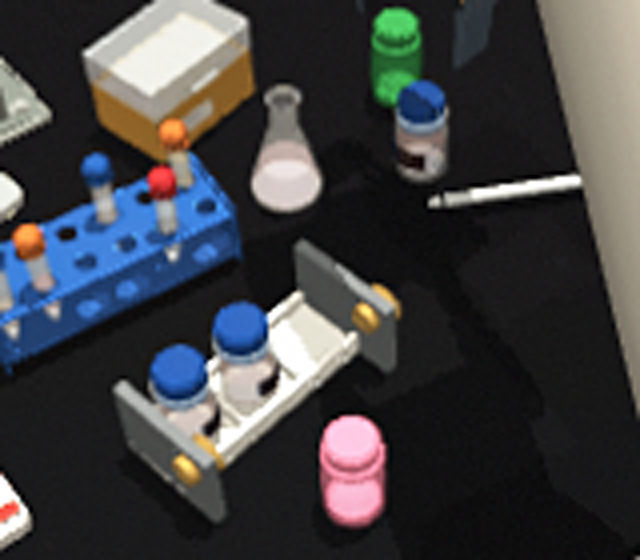

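View pics/top3c.png

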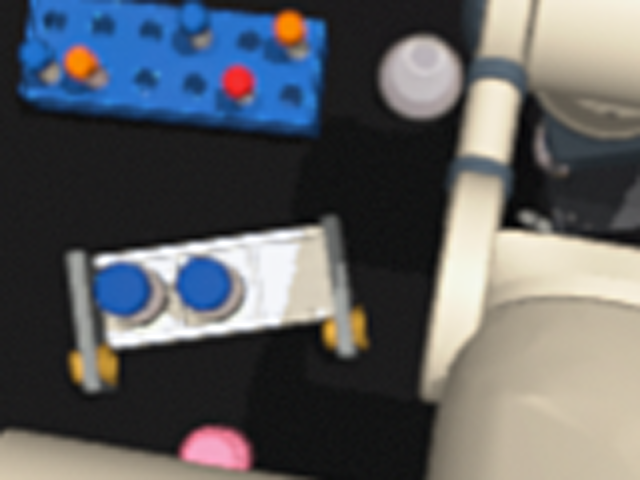

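The middle bottle stands upright at top (201,191), scene (220,213), in line with its neighbour at 56–58 mm spacing. On to the second bottle.

Request:
send_rows(
  steps=[
    [0.5,-0.6,-10,0,0,0,1],
    [0,0,-16,0,0,0,1],
    [0,0,-16,0,0,0,1],
    [0,0,-16,0,0,0,1],
    [0,0,-14,0,0,0,1],
    [0,0,-12,0,0,0,1],
    [0,0,-7,0,0,0,1],
    [0,0,0,0,0,0,1],
    [0,0,0,0,0,0,0.4],
    [0,0,0,0,0,0,0],
    [0,0,0,0,0,0,-1],
    [0,0,0,0,0,0,-1],
  ],
)

```text
clock: 12.02
tcp_pos: [0.6258, -0.0467, 0.0828]
eef_rot: [2.057, 2.373, 0.001]
wrist_force: [-0.7, -0.0, -0.7]
width: 0.0677
```

Request:
send_rows(
  steps=[
    [0,0,0,0,0,0,-1],
    [0,0,0,0,0,0,-1],
    [0,0,0,0,0,0,-1],
    [0,0,0,0,0,0,-1],
    [0,0,0,0,0,0,-1],
    [0,0,0,0,0,0,-1],
    [0,0,0,0,0,0,-1],
  ],
)

```text
clock: 12.6
tcp_pos: [0.6254, -0.0467, 0.0822]
eef_rot: [2.057, 2.374, -0.0]
wrist_force: [-1.8, 1.0, 2.8]
width: 0.0437
```

Request:
send_rows(
  steps=[
    [0,0,4,0,0,0,-1],
    [0,0,8,0,0,0,-1],
    [0,0,14,0,0,0,-1],
    [0,0,18,0,0,0,-1],
    [0,0,20,0,0,0,-1],
    [0,0,20,0,0,0,-1],
    [0,0,16,0,0,0,-1],
    [0,0,8,0,0,0,-1],
    [-2,5,2,0,0,0,-1],
    [-5,10,0,0,0,0,-1],
    [-7,14,0,0,0,0,-1],
    [-8,16,0,0,0,0,-1],
  ],
)

```text
clock: 13.6
tcp_pos: [0.602, -0.0003, 0.191]
eef_rot: [-2.057, -2.373, 0.002]
wrist_force: [0.7, -0.1, -0.9]
width: 0.0433
```

Request:
send_rows(
  steps=[
    [-9,18,0,0,0,0,-1],
    [-9,18,0,0,0,0,-1],
    [-9,18,0,0,0,0,-1],
    [-9,18,0,0,0,0,-1],
    [-9,18,0,0,0,0,-1],
    [-9,18,0,0,0,0,-1],
    [-9,18,0,0,0,0,-1],
    [-8,14,0,0,0,0,-1],
    [-6,9,0,0,0,0,-1],
    [-8,4,0,0,0,0,-1],
    [0,0,0,0,0,0,-1],
    [0,0,0,0,0,0,-1],
  ],
)

```text
clock: 14.6
tcp_pos: [0.5179, 0.1513, 0.192]
eef_rot: [-2.056, -2.375, 0.001]
wrist_force: [0.1, -0.0, -0.8]
width: 0.0432
```

Run:
```python
from h import *
st()
p,dd=eyes.snapshot('scene');p=p[...,::-1];cv2.imwrite("pics/s4.png",cv2.resize(p[140:270,170:300],None,fx=4.5,fy=4.5,interpolation=cv2.INTER_CUBIC))
```

```text
t 14.6 tcp [517.9 151.3 192. ] jawang 0.1435 z [-0. -0. -1.] F [ 0.1 -0.  -0.8] w 43.2 q [ 0.17  0.42  1.61 -0.    1.11  0.03]
```

View pics/s4.png

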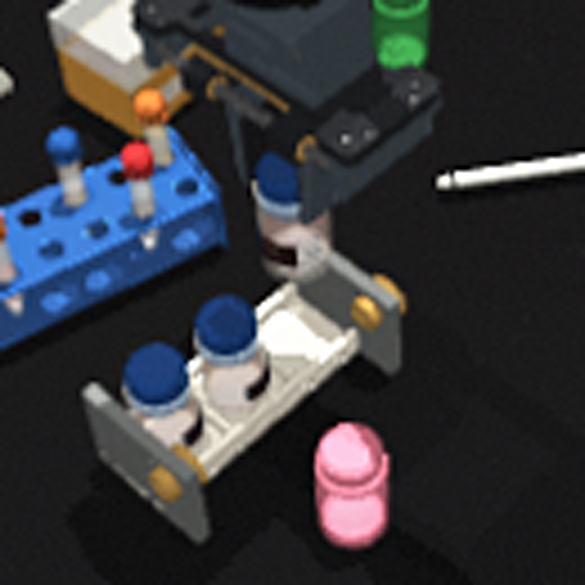

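Bottle upright; x is 9 mm short by my numbers, so I'll correct that and descend.

Request:
send_rows(
  steps=[
    [4.7,0.2,0,0,0,0,-1],
    [4.6,0.1,-4,0,0,0,-1],
    [0,0,-10,0,0,0,-1],
    [0,0,-14,0,0,0,-1],
    [0,0,-14,0,0,0,-1],
    [0,0,-14,0,0,0,-1],
    [0,0,-12,0,0,0,-1],
    [0,0,-7,0,0,0,-1],
    [0,0,-4,0,0,0,-1],
    [0,0,-3,0,0,0,-1],
    [0,0,-3,0,0,0,-1],
    [0,0,-3,0,0,0,-1],
  ],
)

```text
clock: 15.65
tcp_pos: [0.5281, 0.1516, 0.1042]
eef_rot: [2.057, 2.374, 0.001]
wrist_force: [-1.0, -0.3, 0.4]
width: 0.0438
```

Request:
send_rows(
  steps=[
    [0,0,0,0,0,0,-1],
    [0,0,-2,0,0,0,-1],
    [0,0,-2,0,0,0,-1],
    [0,0,-2,0,0,0,-1],
    [0,0,-2,0,0,0,-1],
    [0,0,-1,0,0,0,-1],
    [0,0,0,0,0,0,-1],
    [0,0,0,0,0,0,-1],
  ],
)

```text
clock: 16.32
tcp_pos: [0.5277, 0.1516, 0.0951]
eef_rot: [-2.057, -2.374, 0.0]
wrist_force: [-0.4, -0.4, -1.2]
width: 0.0431
```

Request:
send_rows(
  steps=[
    [0,0,-1,0,0,0,-1],
    [0,0,-0.8,0,0,0,-1],
    [0,0,-0.7,0,0,0,-1],
    [0,0,0,0,0,0,-1],
    [0,0,0,0,0,0,-1],
  ],
)

```text
clock: 16.73
tcp_pos: [0.5277, 0.1516, 0.0926]
eef_rot: [-2.057, -2.374, 0.0]
wrist_force: [0.2, 0.6, -0.9]
width: 0.0435
```

Request:
send_rows(
  steps=[
    [0,0,-0.4,0,0,0,-1],
    [0,0,-0.3,0,0,0,-1],
    [0,0,0,0,0,0,-1],
    [0,0,0,0,0,0,-1],
  ],
)

```text
clock: 17.07
tcp_pos: [0.5277, 0.1516, 0.0921]
eef_rot: [2.057, 2.374, 0.0]
wrist_force: [0.6, 0.0, 3.1]
width: 0.0432
```

Request:
send_rows(
  steps=[
    [0,0,0.2,0,0,0,0.1],
    [0,0,0,0,0,0,0.2],
    [0,0,0,0,0,0,0.4],
    [0,0,0,0,0,0,0.4],
    [0,0,0,0,0,0,0.4],
    [0,0,0,0,0,0,0.4],
    [0,0,3,0,0,0,0.4],
    [0,0,6,0,0,0,0.4],
    [0,0,12,0,0,0,0.4],
    [0,0,20,0,0,0,0.4],
    [0,0,25,0,0,0,0.4],
    [0,0,25,0,0,0,0.4],
  ],
)

```text
clock: 18.07
tcp_pos: [0.5273, 0.1516, 0.1844]
eef_rot: [-2.057, -2.374, 0.001]
wrist_force: [1.0, 0.4, -0.1]
width: 0.0636
```

Request:
send_rows(
  steps=[
    [-3,-14,5,0,0,-0.04,0.4],
    [-5,-22,0,0,0,-0.04,0.4],
    [-5,-25,0,0,0,-0.04,0.4],
    [-5,-25,0,0,0,-0.04,0.4],
    [-5,-25,0,0,0,-0.04,0.4],
    [-5,-25,0,0,0,-0.04,0.4],
    [-5,-25,0,0,0,-0.04,0.4],
    [-5,-25,0,0,0,-0.04,0.4],
    [-5,-25,0,0,0,-0.04,0.2],
    [-5,-25,0,0,0,-0.04,0.2],
    [-5,-25,0,0,0,-0.04,0.2],
    [-5,-25,0,0,0,-0.04,0.2],
  ],
)

```text
clock: 19.07
tcp_pos: [0.469, -0.1358, 0.1884]
eef_rot: [2.565, 1.813, 0.0]
wrist_force: [0.9, 0.1, -0.2]
width: 0.0548
```

Request:
send_rows(
  steps=[
    [-5,-25,0,0,0,-0.04,0.2],
    [-5,-25,0,0,0,-0.04,0.2],
    [-6,-25,-5,0,0,-0.04,0.2],
    [-6,-25,-10,0,0,-0.04,0.2],
    [-6,-16,-10,0,0,0,0.2],
    [-1,-4,-10,0,0,0,0.2],
    [0,0,0,0,0,0,0.2],
    [0,0,0,0,0,0,0.2],
  ],
)

```text
clock: 19.73
tcp_pos: [0.4403, -0.2538, 0.1529]
eef_rot: [-2.699, -1.605, 0.0]
wrist_force: [-0.5, -0.1, -0.2]
width: 0.0545
```

Run:
```python
from h import *
st()
for n in('scene','top'):
    p,dd=eyes.snapshot(n);p=p[...,::-1];cv2.imwrite(f"pics/{n}5.png",p);np.save(f"{n}5.npy",dd)
a=cv2.imread("pics/scene5.png");b=cv2.imread("pics/top5.png")
cv2.imwrite("pics/s5.png",np.vstack([cv2.resize(a[130:270,160:420],(780,420))[:300],cv2.resize(b[130:230,150:410],(780,300))]))
```

```text
t 19.73 tcp [ 440.3 -253.8  152.9] jawang -0.4978 z [-0.001  0.001 -1.   ] F [-0.5 -0.1 -0.2] w 54.5 q [-0.64  0.43  1.73  0.    0.98 -0.14]
```

View pics/s5.png

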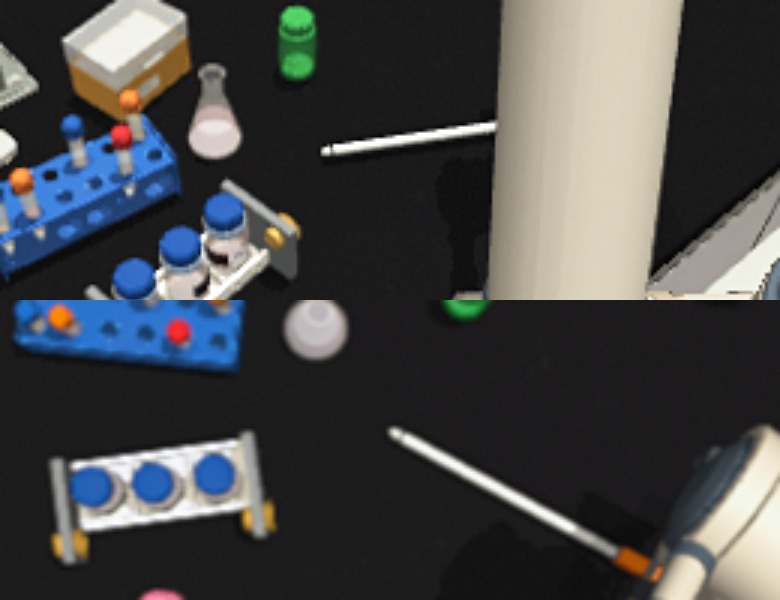

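All three bottles stand in a row at top (181,192), (201,191), (222,188). Next, the rod grip.

Request:
send_rows(
  steps=[
    [0.3,-0.4,-10,0,0,0,0.2],
    [0,0,-18,0,0,0,0.2],
    [0,0,-20,0,0,0,0.2],
    [0,0,-20,0,0,0,0.2],
    [0,0,-20,0,0,0,0.2],
    [0,0,-16,0,0,0,0.2],
    [0,0,-11,0,0,0,0.2],
    [0,0,-8,0,0,0,0.2],
    [0,0,-5,0,0,0,0.2],
    [0,0,-3,0,0,0,0.2],
    [0,0,0,0,0,0,0.2],
    [0,0,0,0,0,0,0.2],
  ],
  force=40,
)

```text
clock: 20.83
tcp_pos: [0.4413, -0.2548, 0.0225]
eef_rot: [2.699, 1.606, 0.0]
wrist_force: [0.1, 0.0, 0.6]
width: 0.0548
```

Request:
send_rows(
  steps=[
    [0,0,0,0,0,0,-0.1],
    [0,0,0,0,0,0,-0.3],
    [0,0,0,0,0,0,-0.5],
    [0,0,0,0,0,0,-1],
    [0,0,0,0,0,0,-1],
    [0,0,0,0,0,0,-1],
    [0,0,0,0,0,0,-1],
    [0,0,0,0,0,0,-1],
    [0,0,0,0,0,0,-1],
    [0,0,0,0,0,0,-1],
  ],
)

```text
clock: 21.67
tcp_pos: [0.441, -0.2548, 0.0222]
eef_rot: [2.7, 1.607, -0.0]
wrist_force: [-0.7, 0.1, 3.9]
width: 0.0159
```

Request:
send_rows(
  steps=[
    [0,0,3,0,0,0,-1],
    [0,0,6,0,0,0,-1],
    [0,0,12,0,0,0,-1],
    [0,0,18,0,0,0,-1],
    [0,0,20,0,0,0,-1],
    [0,0,20,0,0,0,-1],
    [0,0,16,0,0,0,-1],
    [0,0,9,0,0,0,-1],
    [0,0,4,0,0,0,-1],
    [0,0,0,0,0,0,-1],
  ],
)

```text
clock: 22.5
tcp_pos: [0.4412, -0.2549, 0.1307]
eef_rot: [2.699, 1.606, 0.001]
wrist_force: [0.6, 0.3, -0.6]
width: 0.0155
```

Request:
send_rows(
  steps=[
    [4,2,0,0,0,0.03,-1],
    [8,4,0,0,0,0.06,-1],
    [10,4,0,0,0,0.07,-1],
    [10,4,0,0,0,0.07,-1],
    [10,4,0,0,0,0.07,-1],
    [10,4,0,0,0,0.07,-1],
    [10,4,0,0,0,0.07,-1],
    [10,4,0,0,0,0.07,-1],
    [10,4,0,0,0,0.07,-1],
    [6,3,0,0,0,0.04,-1],
    [4,3,0,0,0,0.02,-1],
    [0,2,0,0,0,0,-1],
  ],
)

```text
clock: 23.5
tcp_pos: [0.5334, -0.2121, 0.1291]
eef_rot: [-2.054, -2.375, 0.0]
wrist_force: [0.1, 0.0, -1.9]
width: 0.0156
```

Request:
send_rows(
  steps=[
    [0,0,-6,0,0,0,-1],
    [0,0,-12,0,0,0,-1],
    [0,0,-16,0,0,0,-1],
    [0,0,-16,0,0,0,-1],
    [0,0,-11,0,0,0,-1],
    [0,0,-6,0,0,0,-1],
    [0,0,0,0,0,0,-1],
    [0,0,0,0,0,0,-1],
    [0,0,0,0,0,0,-1],
  ],
)

```text
clock: 24.25
tcp_pos: [0.5333, -0.213, 0.0637]
eef_rot: [2.057, 2.373, 0.0]
wrist_force: [0.4, 1.2, -0.7]
width: 0.0156
```

Run:
```python
from h import *
st()
for n in('scene','top'):
    p,dd=eyes.snapshot(n);p=p[...,::-1];cv2.imwrite(f"pics/{n}6.png",p);np.save(f"{n}6.npy",dd)
a=cv2.imread("pics/scene6.png");b=cv2.imread("pics/top6.png")
cv2.imwrite("pics/s6.png",np.vstack([cv2.resize(a[140:270,160:420],(600,300)),cv2.resize(b[130:260,150:410],(600,300))]))
```

```text
t 24.25 tcp [ 533.3 -213.    63.7] jawang 0.1426 z [ 0.001 -0.    -1.   ] F [ 0.4  1.2 -0.7] w 15.6 q [-0.48  0.64  1.64 -0.    0.86 -0.63]
```

View pics/s6.png

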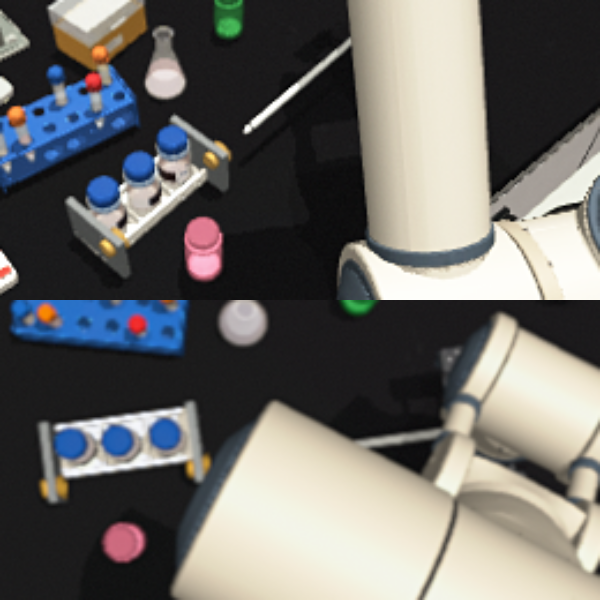

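```bash
cat > rod.py <<'E'
from h import *
import sys
k=sys.argv[1]
ux=np.array([.98994,.14152]);uy=np.array([-.14152,.98994]);C=np.array([.519,.2085])
for n in('scene','top'):
    p=cv2.imread(f"pics/{n}{k}.png");d=np.load(f"{n}{k}.npy");c=cloud(n,d);h=cv2.cvtColor(p,cv2.COLOR_BGR2HSV).astype(int)
    m=(h[...,1]<60)&(h[...,2]>95)&(abs((c[...,:2]-C)@ux+.046)<.03)&(abs(c[...,2]-.058)<.025)&((c[...,:2]-C)@uy<-.107)
    for a,ce,mm in comps(0,m,15):
        v,u=np.nonzero(mm); P=onz(n,np.c_[u,v],.0585)[:,:2]-C; X=np.c_[P@ux,P@uy]*1000
        f=np.polyfit(X[:,1],X[:,0],1); print(n,'rod',a,ce.round(1),'rack y',X[:,1].min().round(1),X[:,1].max().round(1),'x at ends',np.polyval(f,[X[:,1].min(),X[:,1].max(),-100,100]).round(1))
    m=(h[...,0]>10)&(h[...,0]<30)&(h[...,1]>70)&(h[...,2]>60)&(c[...,0]>.42)&(c[...,0]<.54)&(c[...,1]>.05)&(c[...,1]<.36)&(c[...,2]>.03)
    for a,ce,mm in comps(0,m,8):
        v,u=np.nonzero(mm); P=onz(n,np.c_[u,v],.058)[:,:2]-C; X=np.c_[P@ux,P@uy]*1000; print(n,'brass',a,X.mean(0).round(1),'ymin/max',X.min(0).round(1),X.max(0).round(1))
E
python3 rod.py 6
python3 - <<'E'
import cv2
p=cv2.imread("pics/scene6.png");cv2.imwrite("pics/s6c.png",cv2.resize(p[165:255,195:315],None,fx=6.5,fy=6.5,interpolation=cv2.INTER_CUBIC))
E
```

```text
scene rod 34 [416.5  65.4] rack y -1205.2 -1149.4 x at ends [ -35.4  -38.9 -105.3 -117.9]
scene rod 177 [287.7 177.3] rack y -380.5 -143.0 x at ends [-44.4 -44.7 -44.8 -45.1]
scene brass 19 [ -42.9 -104.1] ymin/max [ -60.5 -109. ] [-28.6 -97.3]
scene brass 42 [-45.1 -78.6] ymin/max [-57.8 -88.7] [-32.5 -68.2]
scene brass 23 [-43.9  79.8] ymin/max [-60.5  75.2] [-28.6  84.8]
scene brass 40 [-45.3 102.2] ymin/max [-58.1  95.2] [-31.  108.8]
top rod 117 [322.2 189.6] rack y -388.3 -284.7 x at ends [-45.8 -45.6 -45.3 -45. ]
top brass 25 [-42.4 -97.6] ymin/max [ -52.8 -102.4] [-33.1 -92.7]
top brass 15 [-46.7 -78.9] ymin/max [-56.1 -81.5] [-36.  -76.4]
top brass 42 [-46.2  82.7] ymin/max [-59.4  76.3] [-32.9  89.1]
top brass 20 [-45.5 102.7] ymin/max [-56.3  99.3] [-35.8 106. ]
```

View pics/s6c.png

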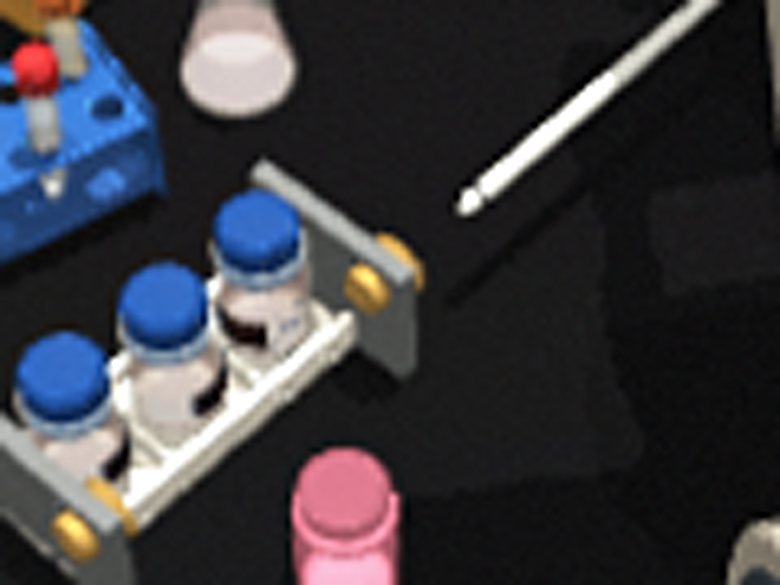

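The rod tip in the scene is at (267,196). In both views the rod lies within about 1 mm of the bushing axis (x −45 against −45/−46 in rack coordinates). Inserting, with force checks.

Request:
send_rows(
  steps=[
    [-0.7,5,0,0,0,0,-1],
    [-1.1,8,0,0,0,0,-1],
    [-1.1,8,0,0,0,0,-1],
    [-1.1,8,0,0,0,0,-1],
    [-0.8,6,0,0,0,0,-1],
    [-0.9,6,0,0,0,0,-1],
    [-0.8,6,0,0,0,0,-1],
    [-0.9,6,0,0,0,0,-1],
    [0,0,0,0,0,0,-1],
  ],
)

```text
clock: 25.1
tcp_pos: [0.5253, -0.1586, 0.0631]
eef_rot: [-2.056, -2.374, 0.0]
wrist_force: [-0.8, -1.0, -0.1]
width: 0.0157
```

```bash
python3 -c "
from h import *
st()"
```

```text
t 25.1 tcp [ 525.3 -158.6   63.1] jawang 0.1434 z [-0.  0. -1.] F [-0.8 -1.  -0.1] w 15.7 q [-0.4   0.61  1.7   0.    0.82 -0.55]
```

Request:
send_rows(
  steps=[
    [-0.8,6,0,0,0,0,-1],
    [-0.9,6,0,0,0,0,-1],
    [-0.8,6,0,0,0,0,-1],
    [-0.9,6,0,0,0,0,-1],
    [-1.1,8,0,0,0,0,-1],
    [-1.2,8,0,0,0,0,-1],
    [0,0,0,0,0,0,-1],
  ],
)

```text
clock: 25.68
tcp_pos: [0.5193, -0.1181, 0.0631]
eef_rot: [-2.056, -2.374, 0.0]
wrist_force: [-0.7, 0.5, -1.4]
width: 0.0157
```

```bash
python3 - <<'E'
from h import *
st()
for n in('scene','top'):
    p,dd=eyes.snapshot(n);p=p[...,::-1];cv2.imwrite(f"pics/{n}7.png",p);np.save(f"{n}7.npy",dd)
p=cv2.imread("pics/scene7.png");cv2.imwrite("pics/s7c.png",cv2.resize(p[165:255,195:315],None,fx=6.5,fy=6.5,interpolation=cv2.INTER_CUBIC))
E
python3 rod.py 7
```

```text
t 25.68 tcp [ 519.3 -118.1   63.1] jawang 0.1437 z [-0.001  0.    -1.   ] F [-0.7  0.5 -1.4] w 15.7 q [-0.34  0.6   1.74  0.    0.8  -0.48]
scene rod 34 [416.5  65.4] rack y -1205.2 -1152.7 x at ends [ -34.2  -40.3 -164.3 -187.9]
scene rod 152 [277.3 186.6] rack y -298.2 -108.3 x at ends [-45.6 -45.6 -45.6 -45.6]
scene brass 17 [ -42.6 -103.7] ymin/max [ -60.5 -109. ] [-28.6 -97.3]
scene brass 33 [-45.1 -80.3] ymin/max [-57.8 -88.7] [-32.5 -69.5]
scene brass 23 [-44.2  79.7] ymin/max [-60.5  74.8] [-29.   84.8]
scene brass 40 [-44.7 101.9] ymin/max [-57.7  95.2] [-31.  108.8]
top rod 201 [270.6 197.2] rack y -270.2 -106.8 x at ends [-46.2 -46.4 -46.4 -46.6]
top brass 17 [-39.1 -97.7] ymin/max [ -47.2 -102.4] [-33.1 -92.7]
top brass 42 [-46.2  82.7] ymin/max [-59.4  76.3] [-32.9  89.1]
top brass 20 [-45.5 102.7] ymin/max [-56.3  99.3] [-35.8 106. ]
```

View pics/s7c.png

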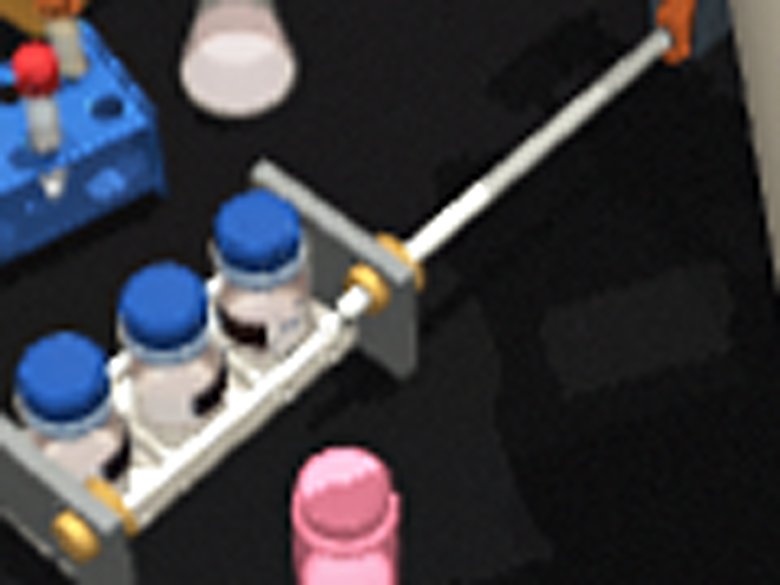

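Tip has emerged inside the near bushing at scene (246,214), centred. Continuing.

Request:
send_rows(
  steps=[
    [-1.1,8,0,0,0,0,-1],
    [-1.5,11,0,0,0,0,-1],
    [-1.6,11,0,0,0,0,-1],
    [-1.5,11,0,0,0,0,-1],
    [-1.6,11,0,0,0,0,-1],
    [-1.5,11,0,0,0,0,-1],
    [-1.6,11,0,0,0,0,-1],
    [-1.5,11,0,0,0,0,-1],
    [-1.6,11,0,0,0,0,-1],
    [-1.4,10,0,0,0,0,-1],
    [-0.8,6,0,0,0,0,-1],
    [0,0,0,0,0,0,-1],
  ],
)

```text
clock: 26.78
tcp_pos: [0.5039, -0.0065, 0.0631]
eef_rot: [-2.056, -2.375, 0.0]
wrist_force: [-0.5, 0.4, -2.2]
width: 0.0155
```

```bash
python3 - <<'E'
from h import *
st()
for n in('scene','top'):
    p,dd=eyes.snapshot(n);p=p[...,::-1];cv2.imwrite(f"pics/{n}8.png",p);np.save(f"{n}8.npy",dd)
p=cv2.imread("pics/scene8.png");cv2.imwrite("pics/s8c.png",cv2.resize(p[185:265,180:290],None,fx=7,fy=7,interpolation=cv2.INTER_CUBIC))
E
python3 rod.py 8
```

```text
t 26.78 tcp [503.9  -6.5  63.1] jawang 0.144 z [-0.  0. -1.] F [-0.5  0.4 -2.2] w 15.5 q [-0.13  0.57  1.82  0.    0.75 -0.28]
scene rod 35 [416.5  65.5] rack y -1208.6 -1149.4 x at ends [ -33.9  -40.7 -161.7 -184.7]
scene rod 62 [265.9 196.1] rack y -184.0 -111.2 x at ends [-44.8 -45.1 -45.1 -45.9]
scene brass 18 [ -42.3 -103.6] ymin/max [ -60.5 -109. ] [-28.6 -97.3]
scene brass 33 [-45.1 -80.3] ymin/max [-57.8 -88.7] [-32.5 -69.5]
scene brass 23 [-43.9  79.8] ymin/max [-60.5  75.2] [-28.6  84.8]
scene brass 40 [-44.7 101.9] ymin/max [-57.7  95.2] [-31.  108.8]
top rod 22 [245.5 200.5] rack y -124.1 -108.8 x at ends [-45.3 -46.  -46.4 -55.6]
top brass 31 [-45.7 -97.5] ymin/max [ -59.2 -102.4] [-33.1 -92.4]
top brass 21 [-46.8 -79.4] ymin/max [-56.1 -83.5] [-36.  -75.1]
top brass 42 [-46.2  82.7] ymin/max [-59.4  76.3] [-32.9  89.1]
top brass 20 [-45.5 102.7] ymin/max [-56.3  99.3] [-35.8 106. ]
```

View pics/s8c.png

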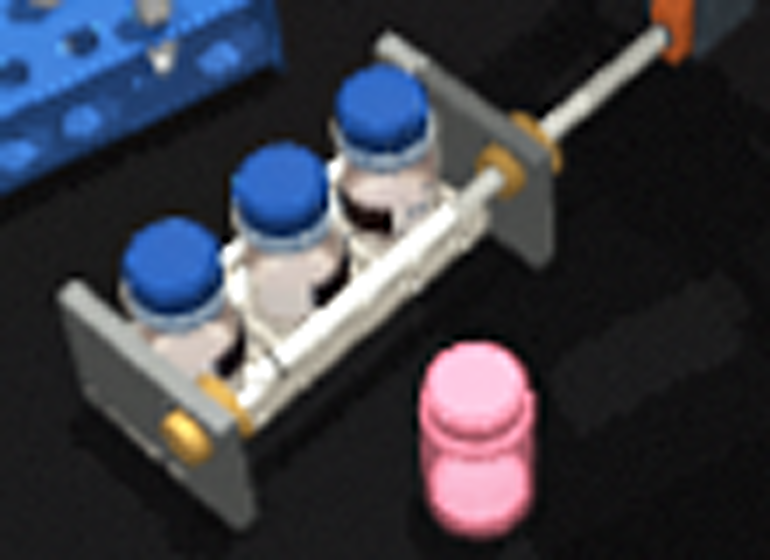

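Request:
send_rows(
  steps=[
    [-0.6,4,0,0,0,0,-1],
    [-0.6,4,0,0,0,0,-1],
    [-0.5,4,0,0,0,0,-1],
    [-0.6,4,0,0,0,0,-1],
    [-0.6,4,0,0,0,0,-1],
    [0,0,0,0,0,0,-1],
  ],
)

```text
clock: 27.38
tcp_pos: [0.5011, 0.0129, 0.0631]
eef_rot: [-2.057, -2.375, 0.0]
wrist_force: [0.0, 0.0, -0.8]
width: 0.0156
```

Request:
send_rows(
  steps=[
    [-0.6,4,0,0,0,0,-1],
    [-0.6,4,0,0,0,0,-1],
    [-0.5,4,0,0,0,0,-1],
    [0,0,0,0,0,0,-1],
  ],
)

```text
clock: 27.72
tcp_pos: [0.4994, 0.0249, 0.0631]
eef_rot: [-2.057, -2.375, 0.0]
wrist_force: [0.1, -0.7, -0.4]
width: 0.0157
```

Request:
send_rows(
  steps=[
    [-0.7,5,0,0,0,0,-1],
    [-0.7,5,0,0,0,0,-1],
    [-0.7,5,0,0,0,0,-1],
    [-0.7,5,0,0,0,0,-1],
    [-0.7,5,0,0,0,0,-1],
    [-0.7,5,0,0,0,0,-1],
    [-0.5,4,0,0,0,0,-1],
    [0,0,0,0,0,0,-1],
    [0,0,0,0,0,0,-1],
  ],
)

```text
clock: 28.47
tcp_pos: [0.4949, 0.0585, 0.0631]
eef_rot: [2.057, 2.375, -0.0]
wrist_force: [0.4, -0.1, -0.4]
width: 0.0159
```

Run:
```python
from h import *
o=st()
P=o['tcp_pos'][:2]-[.519,.2085]; print('grip rack y',P@[-.14152,.98994])
for n in('scene','top'):
    p,dd=eyes.snapshot(n);p=p[...,::-1];cv2.imwrite(f"pics/{n}9.png",p);np.save(f"{n}9.npy",dd)
p=cv2.imread("pics/scene9.png");q=cv2.imread("pics/top9.png")
cv2.imwrite("pics/s9c.png",cv2.resize(p[185:265,180:290],None,fx=7,fy=7,interpolation=cv2.INTER_CUBIC))
cv2.imwrite("pics/t9c.png",cv2.resize(q[160:240,140:260],None,fx=6,fy=6,interpolation=cv2.INTER_CUBIC))
```

```text
t 28.47 tcp [494.9  58.5  63.1] jawang 0.1434 z [-0. -0. -1.] F [ 0.4 -0.1 -0.4] w 15.9 q [-0.    0.57  1.83 -0.    0.74 -0.15]
grip rack y -0.145112419892803
```

View pics/s9c.png

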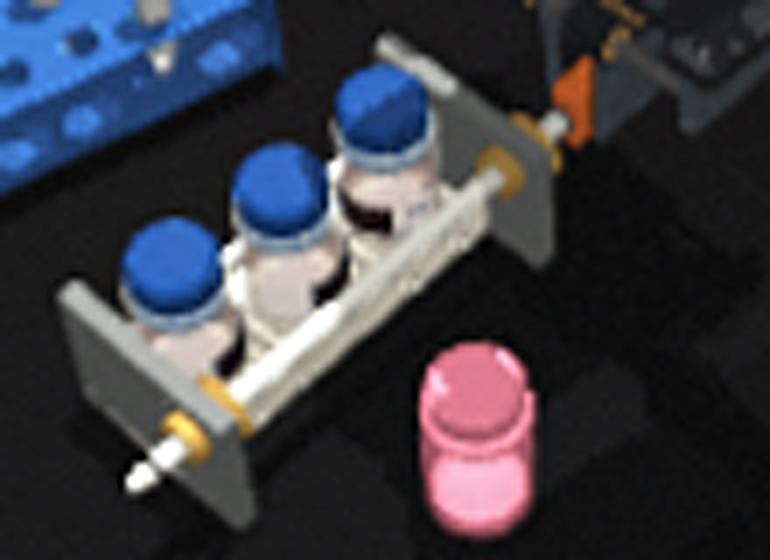

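View pics/t9c.png

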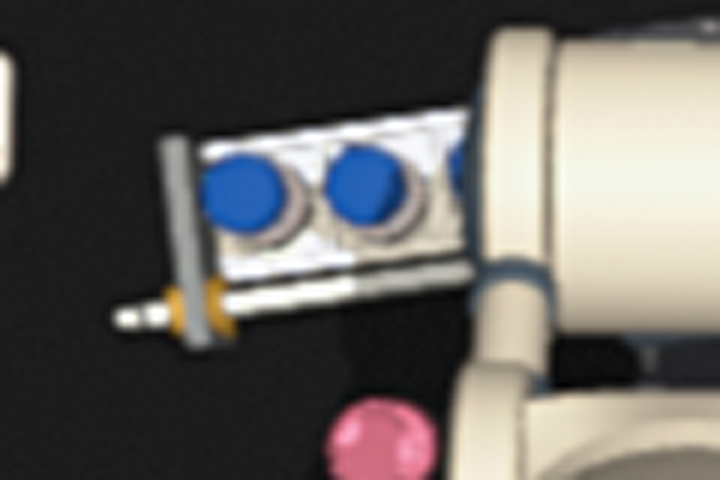

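View pics/top9.png

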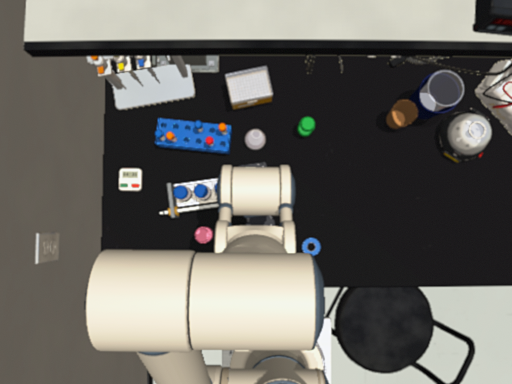

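The tip at scene (198,254), top (160,213), and its black band are clear of the far bushing. The orange grip is about 17 mm outside the near one, all three bottles are upright, and the bystanders have not moved. Handing in.

```bash
python3 -c "
from cell import finish_job
print(finish_job())"
```

```text
the job is handed in; nothing more can be done
None
```

The job is done and handed in at about 28.6 s, with the gripper still holding the rod.

- **Bottles:** I stood the two blue-capped bottles in the middle and right pockets, setting each down slowly until it touched the floor. The middle one touched at about 10 N, the right one at about 3 N. The last scene picture shows all three upright in a row.
- **Rod:** I threaded it through both bushings by its orange grip. Readings between moves never exceeded about 2.2 N during threading. The tip is about 26 mm out of the far bushing with the black band visible outside it. The front of the grip is about 17 mm short of the near bushing. The wrist reads under 1 N, and the jaws hold the grip at 15.9 mm with 40 N set.
- **Bystanders:** The flask, timer, tape and the green and pink look-alikes look unmoved in the last picture.
- **Disagreements:**
  - The jaws read about 43 mm on the 40 mm caps, but the grip held throughout.
  - I sent one move 9 mm too far in x and corrected it before lowering the bottle.
  - The arm hid the right-hand bottle in the final top view, so that one is checked only in the scene view.

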